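Push the hedge plinth under the spring cover of the drying dock

ROBOT

A 6-joint arm with a two-finger parallel gripper is mounted at the origin on the work surface. World frame = base frame: x ahead of the robot, y to its left, z up, the work surface at z = 0. Lengths are in mm, angles in rad, forces in N, time in s.
With the tool pointing down it reaches from about 350 to 875 mm from the base axis. Payload 4.2 kg.
Tool frame: the origin (TCP) lies midway between the tips of the shut fingers; the grasp point (between the pads) lies 19 mm behind it (arm.tcp_to_grasp is the distance from the TCP to the grasp point, in mm); z points along the fingers, y is the line along which they close (so a half turn about z gives the same grasp; the last joint's range is limited). The gripper opens to 85 mm and grips with 20 to 120 N. Pads are 22 mm wide; open, the fingers measure 114 mm over their backs; the gripper's body (76 mm by 85 mm) begins 54 mm behind the grasp point. The pads swing forward as they close: fully open they stand 13 mm farther back than shut.
Start: joints at [-0.978, 0.385, 0.008, 0, -1.194, -0.259], TCP at [204.787, -590.476, 198.512] pointing down, gripper open.
Joint ranges: [-3.14, 3.14], [-1.21, 2.06], [-1.07, 1.41], [-3.16, 2.05], [-2.99, -0.16], [-3.1, 3.1]. Speed limits (rad/s): [2.79, 2.79, 3.14, 3.14, 3.14, 3.14].

INTERFACE

Orientations are given as a unit quaternion [x, y, z, w].
In Python, from bench import arm gives the robot as it stands.
- The arm moves only by the tool arm_command, never from a script. Its argument "rows" is a list of rows, each a list of 2 entries, a list of its own where there are three numbers: the shift along the tool's x, y, z as a fraction of full scale, then the turn, a rotation vector about the tool's x, y, z as a fraction of full scale. In form: [[[x, y, z], [wx, wy, wz]], ...]. A call has 1 to 5 rows; each row is the pose to reach, as a shift and turn from the pose commanded when the call began, along the tool's axes at that moment, turning the shorter way round; what a row does not reach only later rows make up. Full scale, the value 1, is 0.25 m for a shift and 180 degrees for a turn. A row lasts 1/10 s, in which the tool goes at most 50 mm and 8.59 degrees, less where a joint would pass 70% of its speed; a pose out of reach is approached as far as the arm can. A call with a number of a shift or a turn outside -1 to 1 is refused whole. A call with a gripper value outside its range is refused whole. "grip" is the opening, from 0 (shut) to 1 (fully open), set as the call begins (left out, the last holds). The fingers move at their own pace and stop on an object; the grip force is fixed at half the most. Time passes only in rows, so rows that repeat a pose let the fingers close. It gives the time, the measured TCP pose, the force, the opening and the grip force at its end, in the units of the state.
- arm.read_state(): the state, without advancing time (a new reading comes with each control period).
- arm.get_image(name): name is "side" or "top"; returns (picture, depth): 384x512x3 uint8, blue, green, red; 384x512 float32, mm along the optical axis (not along the pixel's ray), 0 where there is no reading.
- arm.camera_info(name): a dict with "fx", "fy", "cx", "cy" (pixels), "extrinsics" (4x4, takes a point from camera to world coordinates). Camera axes: x right, y down, z forward; pixel columns grow to the right and rows downward; lengths in mm; the calibration is good to about 2 mm. A picture is of the moment at which its call begins. camera_info takes no time and is no camera call.
- arm.job_done(): hands the job in; it is judged then, once.
Trained networks look in the newest picture that a camera, given by its name, has taken for a name from the list of things; names that differ only in an ending like _2 or _b are one class to them, and where a whole thing is asked for, a point or a joint stands for the part that bears it (a point fixed in the world has none). Each returns a list of dicts, best first, with "score" (0 to 1); they miss things now and then, are a little off and sometimes report something else, mostly with a low value. They report only what shows in the picture. A call takes as long as a camera call.
- arm.spot_in(camera, query): "position" ([column, row] in pixels, amid what is visible of it).
The state is a dict: "clock": time; "joints": joint angles; "joint_vel": joint speeds; "joint_efforts": joint torques, N m; "position": TCP position; "ee_rot": TCP orientation; "contact_force": force on the tool from outside, world axes, zero at the start; "wrist_torque": the same for the moment, N m; "gripper_width": finger opening in mm; "grasp_force": force on a finger pad.
Only numpy, scipy, OpenCV 4.12 (cv2) and the standard library are available. Lean on these libraries where they do the work, as an engineer would, in place of code of your own. Each camera call takes 0.05 s, during which the arm holds its last target. There are 200 camera calls.

TASK

Put the freshly flocked hedge away in the drying dock without picking it up: with one fingertip press the orange pedal down and keep it down so the spring-closed cover stands open, and meanwhile with the other fingertip push the white plinth along its channel, under the cover, until it is fully home against the end wall. Do not let the hedge run against the cover; then let the pedal go so that the cover springs shut behind the hedge. The plinth must never be lifted or tipped, and the two spray cans and the little tree must be left alone.

Things in the scene. Friction and masses are not known exactly. Their poses are not given: they have to be found in the camera images.
- dock: Plywood drying dock fixed to the table, about 300 x 130 mm. Origin on the table, under the middle of its channel's mouth; x runs along the channel inwards (push direction), y left, z up. Channel floor 6 mm above the table, 50 mm wide (y -25 to 25 mm). Before the mouth (x -205 to 0) two rails 5 mm thick, tops 16 mm above the table, guide it; from x = 0 to 88 mm it has walls with tops 54 mm up.
- rocker (a joint): Rocker: orange pedal and clear cover turn together on a fixed shaft parallel to dock x at dock y = +36 mm, 22 mm above the table. 0 = cover shut (by spring), stop at 0.55 rad = cover fully raised; pressing the pedal down increases it. From 0.40 rad the cover clears the hedge's top. About 2 N on the pedal's middle starts it, about 5 N holds it fully down; let go, it springs shut.
- tongue_tip (a point): Lower end of the orange tongue at the mouth (dock x -2 to 2, y -24 to -8 mm), at dock x 0, y -16 mm. It hangs from the clear cover (over the channel, dock x 0 to 82 mm, top 61 mm above the table when shut) and ends 36 mm above the table when shut: it passes over the bare plinth but bars the way to the hedge; pushing against it does not open it.
- pedal_mid (a point): Top of the orange pedal, midway along it: dock x -112, y +67 mm, 35 mm above the table when the cover is shut, 17 mm when fully pressed. The pedal is a plate left of the channel, dock x -205 to -20 mm, y 40 to 87 mm, 5 mm thick; it slants up to the left by 0.33 rad when shut, down to the left by 0.22 rad when fully pressed. Press it anywhere along it; a fingertip may slide along it.
- plinth: Loose white plaster plinth, 110 mm long (x), 46 wide, 26 high, about 0.25 kg, on the channel floor before the mouth. Origin: centre of its underside; x points to the mouth. On top a green hedge 18 mm high, 40 wide, from x = -15 to 53 mm; the back 40 mm is bare. Push on its flat back face (x = -55 mm). Fully home its origin is at dock x = 27 mm and its back stands 28 mm outside the mouth.
- dock_end (a point): Middle of the inner face of the channel's end wall, against which the plinth's front must come home: dock x = 82 mm, 20 mm above the table.
- spray_blue: Bystander: blue and white spray can, 64 mm across, 185 mm high, standing to the right of the dock. Origin: centre of its underside.
- spray_white: Bystander: white spray can with green cap, 52 mm across, 166 mm high, standing to the left of the dock's far end. Origin: centre of its underside.
- tree: Bystander: bare model tree about 130 mm high on a round plaster foot 48 mm across, standing to the right of the dock. Origin: centre of its underside.

How it is judged:
By the outcome, as a careful person would: the job done as asked, in the order asked, and still so for the second after the job is handed in, with the robot touching nothing.
It also fails if it takes over 45 s, if anything falls off the work surface, if the arm or the gripper's body presses on something with over 40 N, if the wrist force passes 120 N, or if a joint passes its speed limit or range.

## Working session

There is one attempt and no reset: what is moved stays moved. The work goes in short steps, Python scripts to look and compute and a tool call to move; the robot and the scene stay as the last step left them, time stands still between calls to the robot, and variables do not carry over. Pictures are saved under pics/ and viewed, at most 10 in all, crops included, and the job is handed in when it is done.

Besides the shell and the picture viewer there is one more tool, called after "Emit:" as name([rows], argument=value, ...), one row to a line, values as JSON. arm_command: Moves the arm, as the interface text tells. Shift numbers are shares of 0.25 m and turn numbers shares of 180 degrees, none past 1 either way. Its arguments: {"type":"object","properties":{"rows":{"type":"array","items":{"type":"array"}},"grip":{"type":"number"}},"required":["rows"]}

```bash
mkdir -p pics; cat > h.py <<'E'
import numpy as np, cv2
from bench import arm
def look(n):
    im,d=arm.get_image(n); return im,d,arm.camera_info(n)
def world(d,ci,u,v):
    z=d[int(v),int(u)]; p=np.array([(u-ci["cx"])/ci["fx"]*z,(v-ci["cy"])/ci["fy"]*z,z,1]); return (np.array(ci["extrinsics"])@p)[:3]
def proj(ci,P):
    q=np.linalg.inv(ci["extrinsics"])@np.append(P,1); return [ci["fx"]*q[0]/q[2]+ci["cx"],ci["fy"]*q[1]/q[2]+ci["cy"]]
E
python3 - <<'E'
from h import *
for n in("top","side"):
    im,d,ci=look(n); cv2.imwrite(f"pics/{n}0.png",im); np.save(n+"0",d)
    print(n,np.round(ci["extrinsics"],3).tolist(),ci["fx"],ci["cx"],ci["cy"])
    for q in("dock","rocker","plinth","tongue_tip","spray_blue","spray_white","tree"):
        r=arm.spot_in(n,q)
        if r:
            u,v=r[0]["position"]; print(q,round(r[0]["score"],2),np.round([u,v]),np.round(world(d,ci,u,v)))
s=arm.read_state(); print(s["position"],s["ee_rot"],s["clock"])
E
```

```text
top [[-0.0, -0.989, 0.149, 545.019], [-1.0, -0.001, -0.007, 37.501], [0.007, -0.149, -0.989, 793.334], [0.0, 0.0, 0.0, 1.0]] 395.83742210360157 248.11451016473526 191.9113707838992
dock 0.92 [209. 207.] [632. 110.   8.]
rocker 0.78 [208. 222.] [601. 110.  29.]
plinth 0.69 [228. 232.] [581.  71.  52.]
tongue_tip 0.78 [207. 221.] [603. 112.  27.]
spray_blue 0.82 [301. 132.] [740. -55. 161.]
spray_white 0.86 [ 95. 184.] [659. 293. 128.]
tree 0.85 [300. 212.] [620. -69.  34.]
side [[0.812, -0.311, 0.494, 228.563], [-0.583, -0.468, 0.664, -472.068], [0.025, -0.827, -0.562, 520.675], [0.0, 0.0, 0.0, 1.0]] 398.1077646056291 257.4074174539582 197.4319551617068
dock 0.75 [224. 208.] [580. 116.  29.]
rocker 0.57 [219. 204.] [575. 130.  33.]
plinth 0.79 [237. 221.] [569.  49.  41.]
tongue_tip 0.61 [218. 205.] [572. 129.  33.]
spray_white 0.77 [210. 138.] [651. 293. 100.]
tree 0.91 [300. 254.] [631. -72.  13.]
[ 204.78106441 -590.46450558  198.51860972] [-1.66105353e-01  9.86108012e-01  6.50996702e-06  4.39253205e-06] 0.8
```

View pics/top0.png

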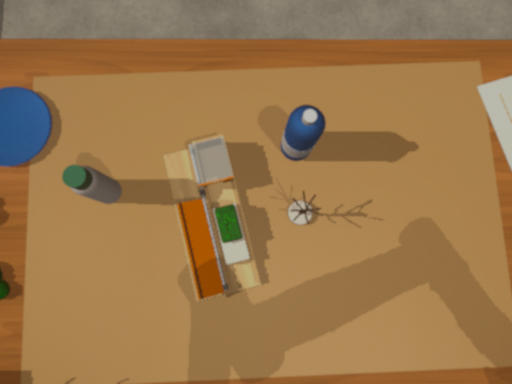

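View pics/side0.png

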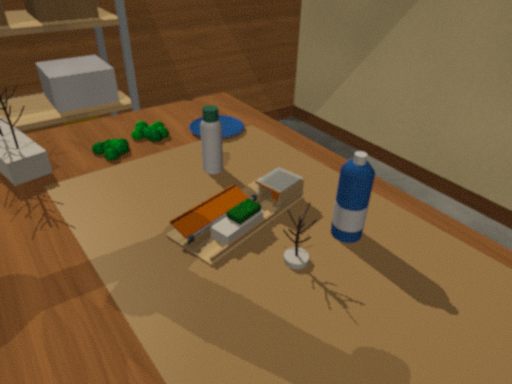

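The top view shows the orange pedal at about (203,248), the plinth and hedge at (232,235), the mouth near (215,183), and the channel running up and slightly left (world +x, a little +y). The side view agrees: the cans and tree are clear of the dock.

```bash
cat >> h.py <<'E'
def cloud(d,ci):
    v,u=np.mgrid[:384,:512]; P=np.stack([(u-ci["cx"])/ci["fx"]*d,(v-ci["cy"])/ci["fy"]*d,d],-1); E=np.array(ci["extrinsics"]); return P@E[:3,:3].T+E[:3,3]
def masks(im,W):
    h=cv2.cvtColor(im,cv2.COLOR_BGR2HSV); reg=(W[...,0]>430)&(W[...,0]<790)&(W[...,1]>-20)&(W[...,1]<200)&(W[...,2]>3)&(W[...,2]<120)
    H,S,V=h[...,0],h[...,1],h[...,2]
    return dict(orange=reg&(H<14)&(S>200)&(V>120),green=reg&(H>45)&(H<75)&(S>130),white=reg&(S<60)&(V>120))
E
python3 - <<'E'
from h import *
for n in("top","side"):
    im=cv2.imread(f"pics/{n}0.png"); d=np.load(n+"0.npy"); ci=arm.camera_info(n); W=cloud(d,ci)
    for k,m in masks(im,W).items():
        num,L,st,_=cv2.connectedComponentsWithStats(m.astype(np.uint8))
        for i in range(1,num):
            if st[i,4]<25: continue
            P=W[L==i]; r=cv2.minAreaRect(P[:,:2].astype(np.float32))
            print(n,k,st[i,4],st[i,:4],"c",np.round(r[0]),"size",np.round(r[1]),"ang",round(r[2],1),"z",np.round(np.percentile(P[:,2],[5,50,95])),"med",np.round(np.median(P,0)))
from scipy.spatial.transform import Rotation as R
print(R.from_quat(arm.read_state()["ee_rot"]).as_matrix().round(3))
im=cv2.imread("pics/top0.png")[120:310,150:290]; cv2.imwrite("pics/c1.png",cv2.resize(im,None,fx=3.1,fy=3.1,interpolation=cv2.INTER_CUBIC))
E
```

```text
top green 624 [216 206  25  36] c [598.  70.] size [63. 35.] ang 14.8 z [48. 50. 52.] med [598.  70.  50.]
top white 1372 [189 137  43  47] c [721. 108.] size [86. 71.] ang 14.3 z [58. 61. 63.] med [716. 105.  61.]
top white 203 [203 197  22  88] c [567. 100.] size [171.   6.] ang 14.2 z [ 5. 24. 27.] med [571. 100.  24.]
top white 537 [220 236  30  28] c [553.  59.] size [55. 48.] ang 14.7 z [16. 31. 34.] med [546.  57.  31.]
side green 448 [227 199  33  24] c [617.  78.] size [113.  45.] ang 24.9 z [42. 50. 52.] med [592.  63.  50.]
side white 508 [258 168  43  23] c [717. 105.] size [76. 65.] ang 13.5 z [60. 62. 63.] med [714. 104.  62.]
side white 335 [211 217  30  21] c [551.  64.] size [52. 59.] ang 14.6 z [29. 32. 34.] med [545.  57.  32.]
[[-0.945 -0.328  0.   ]
 [-0.328  0.945  0.   ]
 [-0.     0.    -1.   ]]
```

View pics/c1.png

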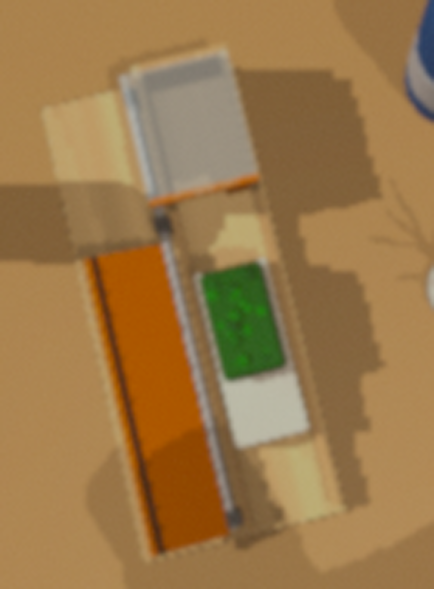

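The crop shows the orange pedal, the shaft line, the plinth's bare back end at crop (275,440), and the orange tongue at the mouth near (205,190). Next I fit the dock frame from the pedal ends and plan the pose.

```bash
python3 - <<'E'
from h import *
im=cv2.imread("pics/top0.png"); d=np.load("top0.npy"); ci=arm.camera_info("top"); W=cloud(d,ci)
h=cv2.cvtColor(im,cv2.COLOR_BGR2HSV)
print(h[250,205],h[182,215])
m=(h[...,0]<16)&(h[...,1]>225)&(W[...,0]<790)&(W[...,0]>400)&(W[...,1]>0)&(W[...,1]<200)
num,L,st,_=cv2.connectedComponentsWithStats(m.astype(np.uint8))
a=np.radians(14.4); ux=np.array([np.cos(a),np.sin(a)]); uy=np.array([-ux[1],ux[0]])
o=np.array([579.6,65.3])
for i in range(1,num):
    if st[i,4]<15: continue
    P=W[L==i]; q=P[:,:2]-o
    print(st[i],"along",np.percentile(q@ux,[0,2,50,98,100]).round(),"lat",np.percentile(q@uy,[2,50,98]).round(),"z",np.percentile(P[:,2],[5,50,95]).round(), cv2.minAreaRect(P[:,:2].astype(np.float32)))
# plinth top
for lab,mm in (("green",(h[...,0]>45)&(h[...,0]<75)&(h[...,1]>130)&(W[...,2]>40)&(W[...,1]>20)&(W[...,1]<120)&(W[...,0]<700)&(W[...,0]>450)),("white",(h[...,1]<60)&(h[...,2]>120)&(abs(W[...,2]-32)<3)&(W[...,1]<95)&(W[...,0]<600)&(W[...,1]>20))):
    q=W[mm][:,:2]-o; print(lab,np.percentile(q@ux,[2,50,98]).round(1),np.percentile(q@uy,[2,50,98]).round(1))
E
```

```text
[ 15 255 172] [ 15 142 158]
[ 182  200   41   97 1901] along [-101.  -98.  -15.   75.   80.] lat [42. 60. 78.] z [27. 33. 39.] ((561.5805053710938, 91.88397216796875), (181.19581604003906, 97.15763854980469), 14.354870796203613)
[194 269   7  29  37] along [-100.  -99.  -74.  -49.  -48.] lat [82. 84. 85.] z [39. 41. 42.] ((487.41534423828125, 127.88995361328125), (51.702205657958984, 3.0105624198913574), 14.832645416259766)
green [-11.4  18.5  48.9] [-16.5   0.3  17.1]
white [-53.  -33.3  -7.6] [-22.    0.2  21.6]
```

```bash
cat >> h.py <<'E'
import sys
from scipy.spatial.transform import Rotation as R
A=np.radians(14.4); O=np.array([579.6,65.3]); UX=np.array([np.cos(A),np.sin(A)]); UY=np.array([-UX[1],UX[0]])
D=np.array([[UX[0],UY[0],0],[UX[1],UY[1],0],[0,0,1.]])   # dock axes in world; 'along' = dock x + 102
def goalR(pitch=12,roll=4):
    # base: tool x=-dock x, y=dock y, z=-z ; pitch tips fingers forward; roll lowers the right finger
    B=np.array([[-1,0,0],[0,1,0],[0,0,-1.]])
    return D@R.from_euler("xy",[roll,-pitch],degrees=True).as_matrix()@B
def step(a,lat,z,pitch=12,roll=4):
    s=arm.read_state(); R0=R.from_quat(s["ee_rot"]).as_matrix(); p=np.array(s["position"])
    t=np.append(O+a*UX+lat*UY,z); G=goalR(pitch,roll)
    here=D.T@(p-np.append(O,0)); print("here along,lat,z",here.round(1),"F(dock)",(D.T@s["contact_force"]).round(1),"t",s["clock"],"w",round(s["gripper_width"],1),"j",np.round(s["joints"],2))
    print("tgt",t.round(),"shift",(R0.T@(t-p)/250).round(3),"turn",(R.from_matrix(R0.T@G).as_rotvec()/np.pi).round(4),"toolz dock",(D.T@G[:,2]).round(2),"tooly dock",(D.T@G[:,1]).round(2))
E
python3 -c "
from h import *
step(-82,32,150)"
```

```text
here along,lat,z [-526.1 -541.9  198.5] F(dock) [-0.8  0.5  0.5] t 0.8 w 85.2 j [-0.98  0.38  0.01 -0.   -1.19 -0.26]
tgt [492.  76. 150.] shift [-1.959  2.142  0.194] turn [-0.0194 -0.0675  0.0238] toolz dock [ 0.21  0.07 -0.98] tooly dock [-0.01  1.    0.07]
```

Emit:
arm_command([
  [[-0.65, 0.71, 0], [0, 0, 0]],
  [[-0.65, 0.71, 0], [0, 0, 0]],
  [[-0.65, 0.71, 0], [0, 0, 0]],
  [[-0.65, 0.71, 0], [0, 0, 0]],
  [[-0.65, 0.71, 0], [0, 0, 0]],
], grip=0.59)

```text
clock: 1.3
position: [300.6, -367.5, 198.8]
ee_rot: [-0.166, 0.986, -0.0, 0.0]
contact_force: [0.7, -0.4, 0.6]
gripper_width: 50.3
grasp_force: 0.0
```

Emit:
arm_command([
  [[-0.65, 0.71, 0], [0, 0, 0]],
  [[-0.65, 0.71, 0], [0, 0, 0]],
  [[-0.65, 0.71, 0], [0, 0, 0]],
  [[-0.65, 0.71, 0], [0, 0, 0]],
  [[-0.65, 0.71, 0], [0, 0, 0]],
])

```text
clock: 1.8
position: [396.2, -146.4, 199.1]
ee_rot: [-0.167, 0.986, -0.0, 0.001]
contact_force: [0.3, -0.8, 0.3]
gripper_width: 50.4
grasp_force: 0.0
```

Emit:
arm_command([
  [[-0.65, 0.71, 0.19], [-0.0194, -0.0675, 0.0238]],
  [[-0.65, 0.71, 0.19], [-0.0194, -0.0675, 0.0238]],
  [[-0.65, 0.71, 0.19], [-0.0194, -0.0675, 0.0238]],
  [[-0.65, 0.71, 0.19], [-0.0194, -0.0675, 0.0238]],
  [[-0.65, 0.71, 0.19], [-0.0194, -0.0675, 0.0238]],
])

```text
clock: 2.3
position: [491.5, 74.5, 151.3]
ee_rot: [-0.129, 0.985, 0.048, 0.1]
contact_force: [1.1, -0.4, 0.1]
gripper_width: 50.4
grasp_force: 0.0
```

```bash
python3 -c "
from h import *
step(-82,32,60)"
```

```text
here along,lat,z [-83.1  30.9 151.3] F(dock) [ 1.  -0.7  0.1] t 2.3 w 50.4 j [ 0.46  0.11 -0.51 -0.04 -0.73 -1.75]
tgt [492.  76.  60.] shift [ 0.072 -0.021  0.358] turn [0.0001 0.0005 0.0003] toolz dock [ 0.21  0.07 -0.98] tooly dock [-0.01  1.    0.07]
```

Emit:
arm_command([
  [[0.072, -0.021, 0.358], [0, 0, 0]],
  [[0.072, -0.021, 0.358], [0, 0, 0]],
  [[0.072, -0.021, 0.358], [0, 0, 0]],
  [[0.072, -0.021, 0.358], [0, 0, 0]],
])

```text
clock: 2.7
position: [492.2, 73.6, 60.1]
ee_rot: [-0.129, 0.986, 0.047, 0.099]
contact_force: [0.2, 0.0, 1.2]
gripper_width: 50.1
grasp_force: 0.0
```

```bash
python3 -c "
from h import *
step(-82,32,30)
im,d,ci=look('side'); c=im[150:290,150:330]; a=cv2.resize(c,None,fx=3,fy=3,interpolation=cv2.INTER_CUBIC)
im,d,ci=look('top'); c=im[130:310,150:276]; b=cv2.resize(c,(294,420),interpolation=cv2.INTER_CUBIC)
print(a.shape); cv2.imwrite('pics/c2.png',np.hstack([a[:, :500],b]))"
```

```text
here along,lat,z [-82.5  29.8  60.1] F(dock) [ 0.2 -0.   1.2] t 2.7 w 50.1 j [ 0.46  0.24 -0.62 -0.05 -0.49 -1.72]
tgt [492.  76.  30.] shift [0.023 0.001 0.119] turn [-0.0002 -0.0001  0.0003] toolz dock [ 0.21  0.07 -0.98] tooly dock [-0.01  1.    0.07]
(420, 540, 3)
```

View pics/c2.png

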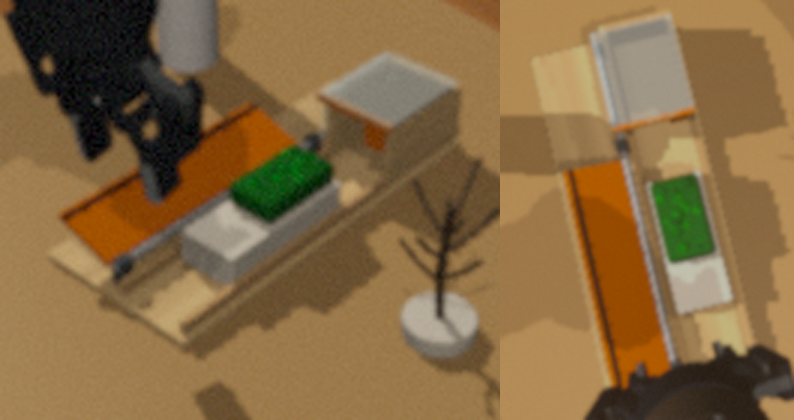

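The right finger is lined up with the channel behind the plinth (side crop at about (160,190)) and the left finger is over the pedal. I go down slowly and watch the force.

Emit:
arm_command([
  [[0.012, 0.0, 0.06], [0, 0, 0]],
  [[0.023, 0.001, 0.119], [0, 0, 0]],
  [[0.023, 0.001, 0.119], [0, 0, 0]],
])

```text
clock: 3.1
position: [492.0, 75.9, 30.3]
ee_rot: [-0.128, 0.986, 0.048, 0.1]
contact_force: [1.0, 0.1, 0.2]
gripper_width: 50.3
grasp_force: 0.0
```

Emit:
arm_command([
  [[0.005, -0.002, 0.024], [0, 0, 0]],
  [[0.005, -0.002, 0.024], [0, 0, 0]],
])

```text
clock: 3.3
position: [492.3, 76.0, 24.1]
ee_rot: [-0.128, 0.986, 0.048, 0.1]
contact_force: [0.5, 0.7, -0.0]
gripper_width: 50.3
grasp_force: 0.0
```

```bash
python3 -c "
from h import *
step(-82,32,18)"
```

```text
here along,lat,z [-81.9  32.1  24.1] F(dock) [ 0.7  0.5 -0. ] t 3.3 w 50.3 j [ 0.46  0.31 -0.66 -0.07 -0.39 -1.72]
tgt [492.  76.  18.] shift [ 0.005 -0.002  0.024] turn [ 0.0001  0.0006 -0.0001] toolz dock [ 0.21  0.07 -0.98] tooly dock [-0.01  1.    0.07]
```

Emit:
arm_command([
  [[0.0025, -0.001, 0.012], [0, 0, 0]],
  [[0.005, -0.002, 0.024], [0, 0, 0]],
])

```text
clock: 3.5
position: [492.2, 76.0, 17.6]
ee_rot: [-0.128, 0.986, 0.048, 0.1]
contact_force: [-0.2, 0.2, -0.2]
gripper_width: 50.3
grasp_force: 0.0
```

Emit:
arm_command([
  [[0.0025, -0.001, 0.012], [0, 0, 0]],
  [[0.0025, -0.001, 0.012], [0, 0, 0]],
])

```text
clock: 3.7
position: [491.4, 75.6, 13.5]
ee_rot: [-0.128, 0.986, 0.047, 0.099]
contact_force: [-0.7, 0.4, 0.3]
gripper_width: 50.4
grasp_force: 0.0
```

```bash
python3 -c "
from h import *
step(-82,32,12)
im,d,ci=look('side'); c=im[170:290,150:300]; a=cv2.resize(c,None,fx=4,fy=4,interpolation=cv2.INTER_CUBIC)
cv2.imwrite('pics/c3.png',a)"
```

```text
here along,lat,z [-82.9  32.   13.5] F(dock) [-0.6  0.6  0.3] t 3.7 w 50.4 j [ 0.46  0.33 -0.67 -0.07 -0.36 -1.71]
tgt [492.  76.  12.] shift [-0.002 -0.     0.007] turn [-0.     -0.0004 -0.    ] toolz dock [ 0.21  0.07 -0.98] tooly dock [-0.01  1.    0.07]
```

View pics/c3.png

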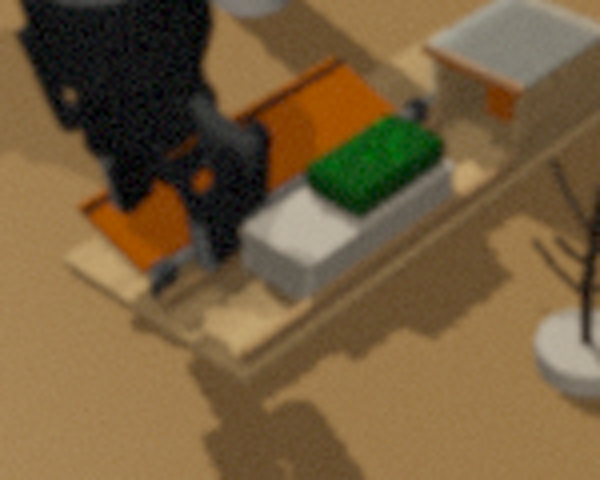

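```bash
python3 -c "
from h import *
ci=arm.camera_info('side')
f=lambda a,l,z: ((np.array(proj(ci,np.append(O+a*UX+l*UY,z)))-[150,170])*4).round()
for a,l,z in[(-82,0,12),(-82,0,25),(-71,-7,18),(-82,64,20),(-82,64,34),(-55,23,32),(-55,-23,32),(-55,-23,6),(-103,36,22),(-103,25,16),(-103,-25,16),(-83,32,13.5),(102,-16,36)]: print(a,l,z,f(a,l,z))
im,d,c2=look('side'); W=cloud(d,c2); q=(W[...,:2]-O)
for (u,v) in [(205,255),(215,240),(205,230),(230,215),(125,190),(125,175),(210,180)]:
    p=W[170+v//4,150+u//4]; print((u,v),(D.T@(p-np.append(O,0))).round())
"
```

```text
-82 0 12 [234. 306.]
-82 0 25 [233. 286.]
-71 -7 18 [260. 292.]
-82 64 20 [143. 238.]
-82 64 34 [141. 215.]
-55 23 32 [239. 227.]
-55 -23 32 [307. 268.]
-55 -23 6 [308. 309.]
-103 36 22 [149. 279.]
-103 25 16 [165. 299.]
-103 -25 16 [239. 346.]
-83 32 13.5 [187. 276.]
102 -16 36 [499. 116.]
(205, 255) [-103.   -5.   61.]
(215, 240) [-101.   -9.   69.]
(205, 230) [-102.   -5.   74.]
(230, 215) [-114.  -35.  106.]
(125, 190) [-100.   52.   67.]
(125, 175) [-98.  53.  75.]
(210, 180) [-39.  62.  33.]
```

```bash
python3 -c "
from h import *
im,d,c2=look('side'); W=cloud(d,c2); Q=(W-np.append(O,0))@D
m=(im.max(-1)<75)&(d>0)
sel=m&(Q[...,0]>-125)&(Q[...,0]<-60)&(Q[...,2]>8)&(Q[...,2]<80)
for lo,hi in((-20,15),(35,90)):
    s=sel&(Q[...,1]>lo)&(Q[...,1]<hi); P=Q[s]; o=np.argsort(P[:,2])[:400:12]; print(P[o][:14].round())
for r in range(228,240): print(r,[tuple(Q[r,c].round().astype(int)) for c in range(198,208,2)])
"
```

```text
[[ -95.   -3.   48.]
 [ -98.   -7.   54.]
 [ -86.  -11.   58.]
 [-100.  -12.   61.]
 [-103.   -0.   63.]
 [-100.   -5.   67.]
 [ -89.  -12.   70.]
 [-101.   -5.   74.]
 [-105.   -7.   79.]]
[[ -99.   37.   11.]
 [ -88.   53.   55.]
 [ -90.   53.   58.]
 [ -99.   53.   61.]
 [ -87.   52.   64.]
 [-102.   55.   67.]
 [-104.   55.   70.]
 [ -98.   51.   73.]
 [ -96.   53.   76.]
 [ -93.   53.   79.]]
228 [(np.int64(-105), np.int64(-1), np.int64(72)), (np.int64(-103), np.int64(-4), np.int64(72)), (np.int64(-101), np.int64(-7), np.int64(73)), (np.int64(-101), np.int64(-12), np.int64(75)), (np.int64(-109), np.int64(-26), np.int64(88))]
229 [(np.int64(-105), np.int64(-1), np.int64(69)), (np.int64(-104), np.int64(-4), np.int64(70)), (np.int64(-102), np.int64(-8), np.int64(71)), (np.int64(-101), np.int64(-12), np.int64(73)), (np.int64(-97), np.int64(-12), np.int64(71))]
230 [(np.int64(-104), np.int64(2), np.int64(65)), (np.int64(-104), np.int64(-5), np.int64(69)), (np.int64(-100), np.int64(-5), np.int64(67)), (np.int64(-101), np.int64(-12), np.int64(71)), (np.int64(-97), np.int64(-12), np.int
[... 1387 characters left out ...]
np.int64(14))]
237 [(np.int64(-73), np.int64(40), np.int64(8)), (np.int64(-78), np.int64(28), np.int64(18)), (np.int64(-99), np.int64(-3), np.int64(48)), (np.int64(-70), np.int64(25), np.int64(14)), (np.int64(-64), np.int64(26), np.int64(10))]
238 [(np.int64(-81), np.int64(30), np.int64(16)), (np.int64(-79), np.int64(27), np.int64(16)), (np.int64(-75), np.int64(26), np.int64(15)), (np.int64(-69), np.int64(26), np.int64(11)), (np.int64(-65), np.int64(25), np.int64(9))]
239 [(np.int64(-83), np.int64(28), np.int64(16)), (np.int64(-79), np.int64(27), np.int64(14)), (np.int64(-75), np.int64(25), np.int64(13)), (np.int64(-69), np.int64(26), np.int64(8)), (np.int64(-65), np.int64(25), np.int64(6))]
```

```bash
python3 -c "
from h import *
s=arm.read_state(); p=np.array(s['position']); T=R.from_quat(s['ee_rot']).as_matrix()
for n in('side','top'):
    im,d,c=look(n); W=cloud(d,c); Q=(W-p)@T
    m=(d>0)&(im.max(-1)<90)&(W[...,2]>40)&(abs(Q[...,0])<60)&(abs(Q[...,1])<75)
    for lo in range(-150,10,8):
        P=Q[m&(Q[...,2]>=lo)&(Q[...,2]<lo+8)]
        if len(P)>3: print(n,lo,len(P),'x',np.percentile(P[:,0],[3,97]).round(),'y',np.percentile(P[:,1],[3,97]).round())
print(s['position'],s['joints'],s['clock'])
im,d,c=look('side'); cv2.imwrite('pics/c4.png',cv2.resize(im[60:260,100:300],None,fx=3,fy=3,interpolation=cv2.INTER_CUBIC))
"
```

```text
side -150 92 x [-6. 12.] y [-50. -16.]
side -142 231 x [-10.  19.] y [-68.  58.]
side -134 144 x [-8. 20.] y [-68.  58.]
side -126 106 x [-8. 17.] y [-66.  60.]
side -118 112 x [-8. 17.] y [-64.  57.]
side -110 159 x [-10.  17.] y [-63.  51.]
side -102 73 x [-10.  16.] y [-61.  55.]
side -94 122 x [-9. 12.] y [-59.  51.]
side -86 60 x [-3. 13.] y [-56.  38.]
side -78 41 x [-6. 11.] y [-36.  29.]
side -70 57 x [-7. 11.] y [-40.  28.]
side -62 63 x [-8. 11.] y [-40.  27.]
side -54 62 x [-9. 11.] y [-40.  27.]
side -46 48 x [-10.  11.] y [-38.  26.]
side -22 4 x [-52. -43.] y [52. 55.]
side -14 4 x [-60. -47.] y [52. 55.]
top -150 67 x [-12.   4.] y [-46.  42.]
top -142 299 x [-13.  10.] y [-66.  63.]
top -134 83 x [-13.   9.] y [-61.  58.]
top -126 32 x [-13.  -3.] y [-64.  59.]
top -118 43 x [-18.  -9.] y [-61.  57.]
top -110 59 x [-18.  -6.] y [-60.  53.]
top -102 41 x [-14.  -6.] y [-57.  54.]
top -94 153 x [-12.   6.] y [-52.  47.]
top -86 33 x [-14.   1.] y [-44.  42.]
top -78 9 x [-13. -11.] y [-34.  32.]
top -70 8 x [-12. -11.] y [-34.  29.]
top -62 5 x [-11.  -7.] y [-23.  35.]
top -22 9 x [-43. -18.] y [49. 50.]
top -14 5 x [-57. -47.] y [49. 50.]
[491.77479831  75.82459391  13.94646125] [ 0.46161176  0.32614093 -0.66581459 -0.07085451 -0.36057663 -1.71000412] 3.85
```

View pics/c4.png

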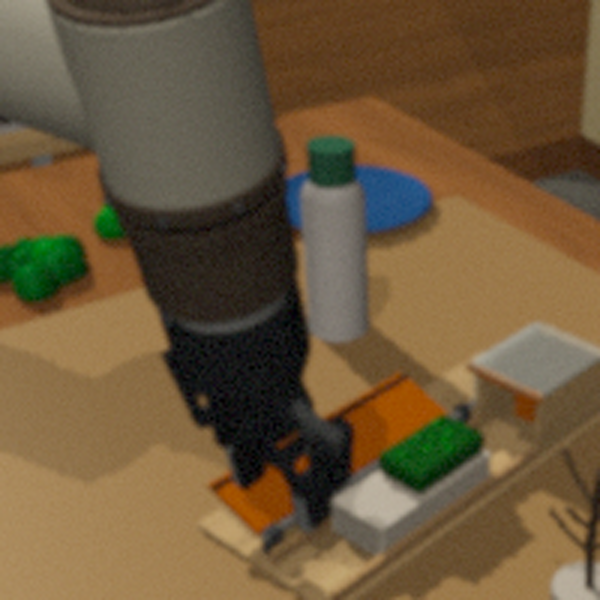

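The tip ends about 38 mm behind the reported TCP along the tool axis (lowest finger points at z ≈ 48), which fits the lack of contact. I carry that offset, shift forward 8 mm and keep descending on force.

```bash
python3 -c "
from h import *
step(-75,34,0)"
```

```text
here along,lat,z [-82.4  32.   14.1] F(dock) [-0.5 -0.7  0.1] t 4.0 w 50.4 j [ 0.46  0.33 -0.67 -0.07 -0.36 -1.71]
tgt [499.  80.   0.] shift [-0.017  0.004  0.062] turn [0. 0. 0.] toolz dock [ 0.21  0.07 -0.98] tooly dock [-0.01  1.    0.07]
```

Emit:
arm_command([
  [[-0.008, 0.002, 0.03], [0, 0, 0]],
  [[-0.017, 0.004, 0.062], [0, 0, 0]],
  [[-0.017, 0.004, 0.062], [0, 0, 0]],
])

```text
clock: 4.3
position: [498.2, 79.7, -1.5]
ee_rot: [-0.128, 0.986, 0.047, 0.098]
contact_force: [0.6, -0.3, 0.1]
gripper_width: 50.2
grasp_force: 0.0
```

Emit:
arm_command([
  [[0.0025, -0.001, 0.012], [0, 0, 0]],
  [[0.005, -0.002, 0.024], [0, 0, 0]],
])

```text
clock: 4.5
position: [498.9, 79.9, -6.2]
ee_rot: [-0.128, 0.986, 0.048, 0.1]
contact_force: [-2.8, 1.2, 4.6]
gripper_width: 50.3
grasp_force: 1.8
```

Emit:
arm_command([
  [[0.0025, -0.001, 0.012], [0, 0, 0]],
  [[0.0025, -0.001, 0.012], [0, 0, 0]],
])

```text
clock: 4.7
position: [499.0, 79.9, -9.2]
ee_rot: [-0.128, 0.986, 0.048, 0.1]
contact_force: [-0.5, 1.2, 4.7]
gripper_width: 50.8
grasp_force: 2.1
```

Emit:
arm_command([
  [[0.0025, -0.001, 0.012], [0, 0, 0]],
  [[0.0025, -0.001, 0.012], [0, 0, 0]],
])

```text
clock: 4.9
position: [499.1, 80.1, -12.0]
ee_rot: [-0.128, 0.986, 0.048, 0.1]
contact_force: [-1.6, 2.8, 6.6]
gripper_width: 50.3
grasp_force: 2.9
```

Emit:
arm_command([
  [[0.0025, -0.001, 0.012], [0, 0, 0]],
  [[0.0025, -0.001, 0.012], [0, 0, 0]],
])

```text
clock: 5.1
position: [499.1, 80.1, -15.0]
ee_rot: [-0.128, 0.985, 0.048, 0.1]
contact_force: [-2.6, 3.5, 7.2]
gripper_width: 50.4
grasp_force: 3.6
```

Emit:
arm_command([
  [[0.0025, -0.001, 0.012], [0, 0, 0]],
  [[0.0025, -0.001, 0.012], [0, 0, 0]],
])

```text
clock: 5.3
position: [499.3, 80.2, -16.9]
ee_rot: [-0.129, 0.985, 0.048, 0.101]
contact_force: [-7.1, 2.4, 17.3]
gripper_width: 50.3
grasp_force: 9.3
```

```bash
python3 -c "
from h import *
step(-65,34,-20)
im,d,ci=look('side'); W=cloud(d,ci); Q=(W-np.append(O,0))@D; c=im[150:270,150:320]; a=cv2.resize(c,None,fx=4,fy=4,interpolation=cv2.INTER_CUBIC)
cv2.imwrite('pics/c5.png',a)
s=(Q[...,0]>100)&(Q[...,0]<190)&(Q[...,1]>-60)&(Q[...,1]<70)&(Q[...,2]>56)
for y in range(-40,60,10):
    k=s&(Q[...,1]>=y)&(Q[...,1]<y+10)
    if k.sum()>3: print(y,np.median(Q[k],0).round(),k.sum())
"
```

```text
here along,lat,z [-74.1  34.4 -16.9] F(dock) [-6.3  4.1 17.3] t 5.3 w 50.3 j [ 0.46  0.4  -0.67 -0.09 -0.28 -1.69]
tgt [508.  82. -20.] shift [-0.033 -0.003  0.02 ] turn [0.0003 0.0008 0.0004] toolz dock [ 0.21  0.07 -0.98] tooly dock [-0.01  1.    0.07]
-10 [122.  -1.  89.] 37
0 [131.   4.  88.] 55
10 [133.  14.  82.] 35
20 [133.  25.  75.] 40
30 [133.  35.  69.] 35
40 [140.  46.  62.] 30
50 [129.  52.  58.] 16
```

View pics/c5.png

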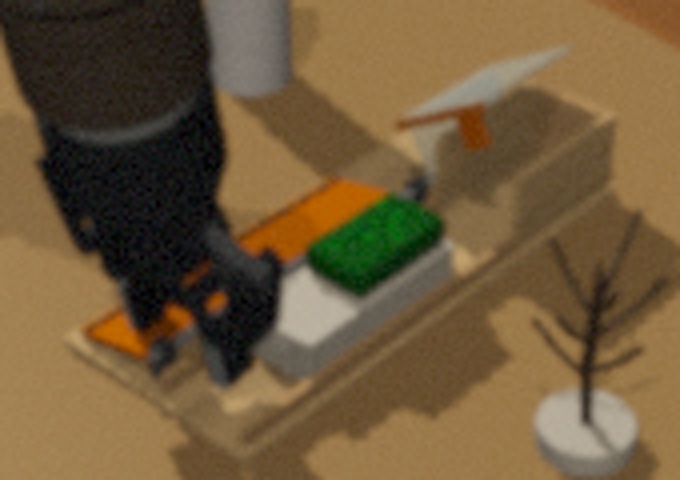

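The cover stands fully open (slope ≈ 0.55 rad, edge at z ≈ 89), and the right finger is down in the channel behind the plinth (crop (225,375)). I ease the press slightly and push forward.

Emit:
arm_command([
  [[-0.031, 0, 0.004], [0, 0, 0]],
  [[-0.063, -0.001, 0.0105], [0, 0, 0]],
  [[-0.094, -0.0015, 0.017], [0, 0, 0]],
  [[-0.125, -0.002, 0.0235], [0, 0, 0]],
  [[-0.156, -0.0025, 0.03], [0, 0, 0]],
])

```text
clock: 5.85
position: [532.5, 88.4, -16.9]
ee_rot: [-0.129, 0.986, 0.047, 0.096]
contact_force: [-15.2, 1.5, 20.5]
gripper_width: 50.7
grasp_force: 11.1
```

```bash
cat > st.py <<'E'
from h import *
step(69,34.4,-17)
for n in("side","top"):
    im,d,ci=look(n); W=cloud(d,ci); Q=(W-np.append(O,0))@D; h=cv2.cvtColor(im,cv2.COLOR_BGR2HSV)
    g=(h[...,0]>45)&(h[...,0]<75)&(h[...,1]>130)&(abs(Q[...,2]-50)<5)&(abs(Q[...,1])<30)&(Q[...,0]>-40)&(Q[...,0]<180)
    if g.sum()>20: print(n,"hedge along (home 117..184)",np.percentile(Q[g][:,0],[2,50,98]).round(1),"lat",np.median(Q[g][:,1]).round(1),"z",np.median(Q[g][:,2]).round(1))
    s=(Q[...,0]>105)&(Q[...,0]<180)&(Q[...,1]>10)&(Q[...,1]<45)&(Q[...,2]>56)&(Q[...,2]<100)
    if s.sum()>20: print(" cover angle",-np.arctan(np.polyfit(Q[s][:,1],Q[s][:,2],1)[0]).round(2))
E
python3 st.py
```

```text
here along,lat,z [-39.8  34.1 -16.9] F(dock) [-14.4   5.2  20.5] t 5.85 w 50.7 j [ 0.44  0.44 -0.58 -0.09 -0.34 -1.67]
tgt [638. 116. -17.] shift [-0.426 -0.005  0.088] turn [ 0.0001 -0.0022  0.0002] toolz dock [ 0.21  0.07 -0.98] tooly dock [-0.01  1.    0.07]
side hedge along (home 117..184) [ 3.2 31.6 66. ] lat -4.4 z 50.5
 cover angle 0.55
top hedge along (home 117..184) [ 8.  37.6 67.9] lat 0.3 z 49.8
 cover angle 0.55
```

Emit:
arm_command([
  [[-0.031, 0, 0.003], [0, 0, 0]],
  [[-0.063, -0.001, 0.0095], [0, 0, 0]],
  [[-0.095, -0.0015, 0.016], [0, 0, 0]],
  [[-0.126, -0.002, 0.0225], [0, 0, 0]],
  [[-0.157, -0.0025, 0.029], [0, 0, 0]],
])

```text
clock: 6.45
position: [570.7, 97.8, -16.7]
ee_rot: [-0.128, 0.986, 0.047, 0.094]
contact_force: [-12.0, 1.0, 18.8]
gripper_width: 50.3
grasp_force: 10.2
```

```bash
python3 st.py
```

```text
here along,lat,z [ -0.5  33.7 -16.7] F(dock) [-11.4   4.   18.8] t 6.45 w 50.3 j [ 0.43  0.48 -0.48 -0.09 -0.4  -1.66]
tgt [638. 116. -17.] shift [-0.272 -0.001  0.056] turn [ 0.     -0.0031 -0.0001] toolz dock [ 0.21  0.07 -0.98] tooly dock [-0.01  1.    0.07]
side hedge along (home 117..184) [ 43.2  71.1 103.1] lat -6.2 z 50.6
 cover angle 0.55
top hedge along (home 117..184) [ 47.2  73.  100.3] lat -1.5 z 50.0
 cover angle 0.56
```

Going well: cover at its stop, hedge following 1:1 and about to pass under.

Emit:
arm_command([
  [[-0.031, 0, 0.004], [0, 0, 0]],
  [[-0.063, -0.0005, 0.0105], [0, 0, 0]],
  [[-0.095, -0.0005, 0.017], [0, 0, 0]],
  [[-0.126, -0.001, 0.0235], [0, 0, 0]],
  [[-0.157, -0.001, 0.03], [0, 0, 0]],
])

```text
clock: 7.05
position: [610.7, 108.2, -16.3]
ee_rot: [-0.128, 0.986, 0.047, 0.096]
contact_force: [-8.4, 0.4, 11.5]
gripper_width: 50.4
grasp_force: 6.2
```

```bash
python3 st.py
```

```text
here along,lat,z [ 40.8  33.9 -16.3] F(dock) [-8.   2.5 11.5] t 7.05 w 50.4 j [ 0.42  0.53 -0.38 -0.08 -0.45 -1.66]
tgt [638. 116. -17.] shift [-0.11   0.     0.026] turn [ 0.     -0.0024 -0.0002] toolz dock [ 0.21  0.07 -0.98] tooly dock [-0.01  1.    0.07]
side hedge along (home 117..184) [ 83.7 107.3 144.1] lat -6.5 z 50.6
 cover angle 0.55
top hedge along (home 117..184) [ 87.5 111.  145.3] lat -8.9 z 49.6
 cover angle 0.55
```

Emit:
arm_command([
  [[-0.024, 0, 0.0052], [0, 0, 0]],
  [[-0.048, 0, 0.0104], [0, 0, 0]],
  [[-0.072, 0, 0.0156], [0, 0, 0]],
  [[-0.094, 0, 0.0203], [0, 0, 0]],
])

```text
clock: 7.55
position: [634.2, 114.7, -16.3]
ee_rot: [-0.128, 0.986, 0.047, 0.096]
contact_force: [-9.4, 0.3, 10.3]
gripper_width: 50.9
grasp_force: 5.9
```

Emit:
arm_command([
  [[-0.008, 0, 0.0017], [0, 0, 0]],
  [[-0.012, 0, 0.0026], [0, 0, 0]],
])

```text
clock: 7.75
position: [636.7, 115.3, -16.4]
ee_rot: [-0.128, 0.986, 0.047, 0.095]
contact_force: [-9.9, -0.0, 13.0]
gripper_width: 50.5
grasp_force: 6.7
```

```bash
python3 st.py
```

```text
here along,lat,z [ 67.7  34.3 -16.4] F(dock) [-9.6  2.4 13. ] t 7.75 w 50.5 j [ 0.41  0.56 -0.31 -0.08 -0.49 -1.65]
tgt [638. 116. -17.] shift [-0.005  0.     0.003] turn [-0.     -0.0026 -0.0001] toolz dock [ 0.21  0.07 -0.98] tooly dock [-0.01  1.    0.07]
side hedge along (home 117..184) [111.1 140.3 170.1] lat -3.8 z 50.8
 cover angle 0.55
top hedge along (home 117..184) [112.8 139.  167.1] lat -10.3 z 50.0
 cover angle 0.56
```

Not home yet by a few mm; I push in small steps until the wall shows in the force.

Emit:
arm_command([
  [[-0.006, 0, 0.0013], [0, 0, 0]],
  [[-0.012, 0, 0.0025], [0, 0, 0]],
])

```text
clock: 8.05
position: [638.6, 115.8, -16.5]
ee_rot: [-0.128, 0.986, 0.047, 0.094]
contact_force: [-13.4, -0.5, 15.8]
gripper_width: 50.4
grasp_force: 8.9
```

Emit:
arm_command([
  [[-0.004, 0, 0.0008], [0, 0, 0]],
  [[-0.008, 0, 0.0017], [0, 0, 0]],
])

```text
clock: 8.25
position: [638.5, 115.8, -16.6]
ee_rot: [-0.128, 0.986, 0.047, 0.092]
contact_force: [-18.5, -1.6, 20.0]
gripper_width: 50.6
grasp_force: 10.7
```

```bash
python3 st.py
```

```text
here along,lat,z [ 69.7  34.2 -16.6] F(dock) [-18.3   3.   20. ] t 8.25 w 50.6 j [ 0.41  0.57 -0.3  -0.08 -0.5  -1.65]
tgt [638. 116. -17.] shift [0.003 0.001 0.001] turn [-0.     -0.0044 -0.0005] toolz dock [ 0.21  0.07 -0.98] tooly dock [-0.01  1.    0.07]
side hedge along (home 117..184) [112.6 140.5 172.3] lat -4.4 z 51.0
 cover angle 0.55
top hedge along (home 117..184) [115.1 142.  173.4] lat -10.3 z 49.8
 cover angle 0.56
```

Emit:
arm_command([
  [[-0.008, 0, -0.001], [0, 0, 0]],
  [[-0.014, 0, 0], [0, 0, 0]],
  [[-0.014, 0, 0], [0, 0, 0]],
])

```text
clock: 8.65
position: [638.6, 115.7, -16.6]
ee_rot: [-0.127, 0.987, 0.046, 0.089]
contact_force: [-22.1, -0.4, 20.9]
gripper_width: 50.3
grasp_force: 13.2
```

```bash
python3 st.py; python3 -c "
from h import *
out=[]
for n,(r,c) in (('top',((120,220),(170,270))),('side',((140,240),(180,300)))):
    im,d,ci=look(n); out.append(cv2.resize(im[r[0]:r[1],c[0]:c[1]],None,fx=3.6,fy=4,interpolation=cv2.INTER_CUBIC))
cv2.imwrite('pics/c6.png',np.hstack(out)); print(np.hstack(out).shape)"
```

```text
here along,lat,z [ 69.7  34.2 -16.6] F(dock) [-21.5   5.1  20.9] t 8.65 w 50.3 j [ 0.41  0.57 -0.3  -0.08 -0.51 -1.65]
tgt [638. 116. -17.] shift [0.003 0.001 0.001] turn [ 0.     -0.0065 -0.001 ] toolz dock [ 0.21  0.07 -0.98] tooly dock [-0.01  1.    0.07]
side hedge along (home 117..184) [112.6 142.  172.4] lat -4.2 z 50.8
 cover angle 0.56
top hedge along (home 117..184) [114.6 142.1 174.7] lat -10.3 z 49.7
 cover angle 0.55
(400, 792, 3)
```

View pics/c6.png

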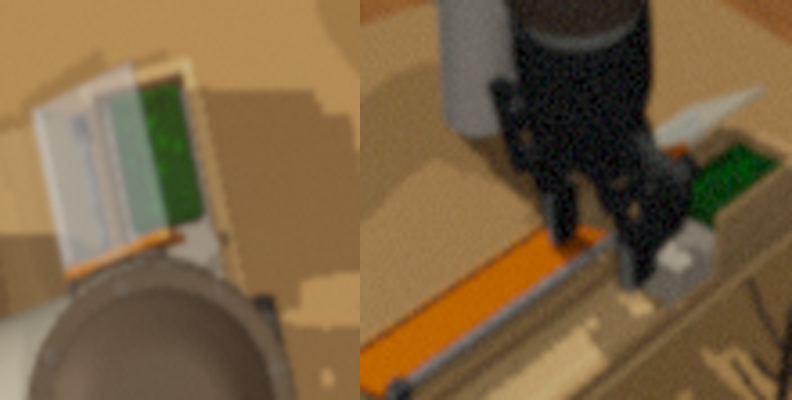

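```bash
python3 -c "
from h import *
im,d,ci=look('top'); W=cloud(d,ci); Q=(W-np.append(O,0))@D
g=lambda a,l,z: np.array(proj(ci,np.append(O+a*UX+l*UY,z)))
for l in (-18,-14,-10):
    print(l)
    for a in range(168,198,2):
        u,v=np.rint(g(a,l,52)).astype(int); print((u,v),im[v,u].tolist(),Q[v,u].round().astype(int).tolist())
"
```

```text
-18
(np.int64(218), np.int64(146)) [26, 71, 49] [168, -17, 50]
(np.int64(218), np.int64(145)) [26, 69, 49] [170, -18, 51]
(np.int64(218), np.int64(144)) [27, 70, 49] [172, -18, 49]
(np.int64(218), np.int64(143)) [30, 76, 50] [174, -19, 50]
(np.int64(217), np.int64(142)) [25, 81, 53] [177, -17, 49]
(np.int64(217), np.int64(141)) [33, 78, 69] [178, -18, 49]
(np.int64(217), np.int64(140)) [42, 72, 88] [183, -18, 39]
(np.int64(217), np.int64(139)) [55, 90, 118] [183, -19, 46]
(np.int64(216), np.int64(138)) [87, 135, 169] [184, -17, 53]
(np.int64(216), np.int64(137)) [104, 159, 193] [186, -18, 52]
(np.int64(216), np.int64(136)) [101, 156, 192] [188, -18, 53]
(np.int64(216), np.int64(135)) [89, 144, 180] [189, -19, 54]
(np.int64(215), np.int64(134)) [75, 125, 163] [207, -17, 3]
(np.int64(215), np.int64(133)) [74, 124, 162] [210, -18, 0]
(np.int64(215), np.int64(132)) [78, 130, 169] [213, -18, -2]
-14
(np.int64(216), np.int64(146)) [29, 71, 52] [169, -14, 48]
(np.int64(216), np.int64(145)) [29, 68, 48] [170, -14, 53]
(np.int64(216), np.int64(144)) [30, 69, 50] [173, -15, 51]
(np.int64(216),
[... 904 characters left out ...]
p.int64(144)) [24, 69, 48] [174, -9, 50]
(np.int64(213), np.int64(143)) [28, 74, 50] [175, -9, 53]
(np.int64(213), np.int64(142)) [29, 74, 62] [179, -10, 47]
(np.int64(213), np.int64(141)) [42, 74, 85] [184, -10, 38]
(np.int64(213), np.int64(140)) [57, 91, 117] [184, -11, 44]
(np.int64(212), np.int64(139)) [85, 135, 168] [185, -9, 49]
(np.int64(212), np.int64(138)) [102, 156, 192] [185, -10, 55]
(np.int64(212), np.int64(137)) [101, 158, 193] [187, -10, 54]
(np.int64(212), np.int64(136)) [93, 145, 182] [189, -11, 54]
(np.int64(211), np.int64(135)) [75, 126, 163] [209, -9, -1]
(np.int64(211), np.int64(134)) [72, 123, 161] [210, -9, 1]
(np.int64(211), np.int64(133)) [79, 132, 171] [213, -10, 0]
```

Emit:
arm_command([
  [[-0.009, 0.0005, -0.003], [0, 0, 0]],
  [[-0.018, 0.0005, -0.003], [0, 0, 0]],
  [[-0.018, 0.0005, -0.003], [0, 0, 0]],
])

```text
clock: 9.2
position: [638.6, 115.6, -16.6]
ee_rot: [-0.126, 0.987, 0.046, 0.085]
contact_force: [-27.4, -1.2, 23.3]
gripper_width: 50.4
grasp_force: 15.9
```

```bash
python3 st.py
```

```text
here along,lat,z [ 69.7  34.1 -16.6] F(dock) [-26.9   5.6  23.3] t 9.2 w 50.4 j [ 0.41  0.57 -0.29 -0.08 -0.52 -1.65]
tgt [638. 116. -17.] shift [0.003 0.001 0.001] turn [-0.     -0.0093 -0.0018] toolz dock [ 0.21  0.07 -0.98] tooly dock [-0.01  1.    0.07]
side hedge along (home 117..184) [113.2 142.2 171.4] lat -4.7 z 50.9
 cover angle 0.55
top hedge along (home 117..184) [114.7 141.9 174.2] lat -10.3 z 49.9
 cover angle 0.55
```

The wall is reached: 27 N of push and no further motion, with the tip where the plinth's back should be at home. I back off, then lift to let the pedal up.

Emit:
arm_command([
  [[0.02, 0, -0.004], [0, 0, 0]],
  [[0.04, 0, -0.008], [0, 0, 0]],
  [[0.06, 0, -0.0125], [0, 0, 0]],
  [[0.08, 0, -0.0166], [0, 0, 0]],
  [[0.08, 0, -0.0166], [0, 0, 0]],
])

```text
clock: 9.8
position: [636.0, 115.2, -11.6]
ee_rot: [-0.129, 0.985, 0.048, 0.103]
contact_force: [1.5, 0.9, 4.7]
gripper_width: 50.3
grasp_force: 2.7
```

```bash
python3 st.py
```

```text
here along,lat,z [ 67.   34.3 -11.6] F(dock) [1.7 0.5 4.7] t 9.8 w 50.3 j [ 0.41  0.55 -0.33 -0.08 -0.47 -1.66]
tgt [638. 116. -17.] shift [-0.003 -0.001  0.023] turn [0.0001 0.0023 0.0004] toolz dock [ 0.21  0.07 -0.98] tooly dock [-0.01  1.    0.07]
side hedge along (home 117..184) [112.9 145.8 170.8] lat -6.0 z 50.9
 cover angle 0.35
top hedge along (home 117..184) [115.4 142.7 166.4] lat -16.8 z 49.9
 cover angle 0.36
```

Emit:
arm_command([
  [[0.02, 0, -0.004], [0, 0, 0]],
  [[0.04, 0, -0.0083], [0, 0, 0]],
  [[0.04, 0, -0.0083], [0, 0, 0]],
])

```text
clock: 10.2
position: [626.5, 112.6, -11.6]
ee_rot: [-0.129, 0.985, 0.048, 0.103]
contact_force: [2.3, 1.0, 5.7]
gripper_width: 50.4
grasp_force: 2.7
```

Emit:
arm_command([
  [[-0.004, 0.001, -0.02], [0, 0, 0]],
  [[-0.008, 0.003, -0.04], [0, 0, 0]],
  [[-0.016, 0.006, -0.08], [0, 0, 0]],
  [[-0.025, 0.009, -0.12], [0, 0, 0]],
])

```text
clock: 10.6
position: [621.5, 111.2, 16.5]
ee_rot: [-0.128, 0.986, 0.047, 0.098]
contact_force: [0.2, -0.0, 0.7]
gripper_width: 50.8
grasp_force: 0.0
```

Emit:
arm_command([
  [[0.0, 0.01, -0.15], [0, 0, 0]],
  [[0.02, 0.02, -0.3], [0, 0, 0]],
  [[0.2, 0.03, -0.5], [0, 0, 0]],
  [[0.4, 0.03, -0.5], [0, 0, 0]],
  [[0.4, 0.03, -0.5], [0, 0, 0]],
])

```text
clock: 11.1
position: [497.7, 77.8, 118.7]
ee_rot: [-0.128, 0.986, 0.048, 0.097]
contact_force: [-0.3, 0.6, -0.1]
gripper_width: 50.3
grasp_force: 0.0
```

```bash
python3 st.py; python3 -c "
from h import *
out=[]
for n,(r,c) in (('top',((120,240),(150,270))),('side',((140,260),(180,300)))):
    im,d,ci=look(n); out.append(cv2.resize(im[r[0]:r[1],c[0]:c[1]],None,fx=3.3,fy=3.3,interpolation=cv2.INTER_CUBIC))
cv2.imwrite('pics/c7.png',np.hstack(out))"
```

```text
here along,lat,z [-76.3  32.5 118.7] F(dock) [-0.1  0.7 -0.1] t 11.1 w 50.3 j [ 0.46  0.16 -0.54 -0.04 -0.66 -1.74]
tgt [638. 116. -17.] shift [-0.458 -0.038  0.649] turn [ 0.0003 -0.0012 -0.0004] toolz dock [ 0.21  0.07 -0.98] tooly dock [-0.01  1.    0.07]
 cover angle 0.0
 cover angle -0.0
```

View pics/c7.png

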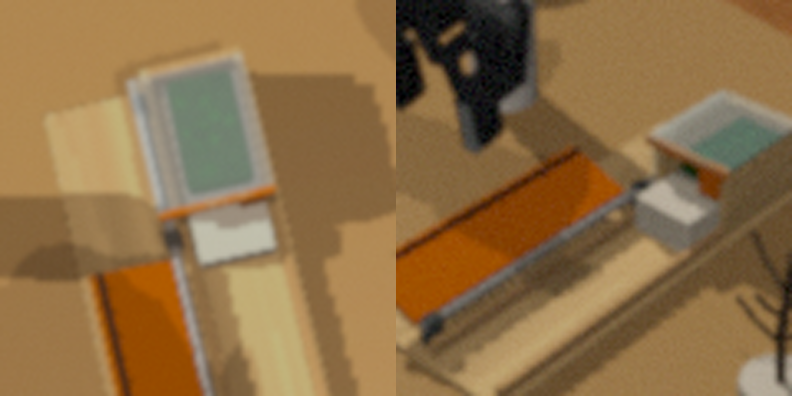

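The cover is shut with the hedge under it and the plinth's bare end protruding at the mouth. One quick check that its back stands 28 mm outside.

```bash
python3 -c "
from h import *
for n in('top','side'):
    im,d,ci=look(n); W=cloud(d,ci); Q=(W-np.append(O,0))@D; h=cv2.cvtColor(im,cv2.COLOR_BGR2HSV)
    w=(h[...,1]<90)&(h[...,2]>90)&(abs(Q[...,2]-32)<4)&(abs(Q[...,1])<24)&(Q[...,0]>40)&(Q[...,0]<110)
    print(n,'plinth top along',np.percentile(Q[w][:,0],[1,2,50,98]).round(1),'z',np.median(Q[w][:,2]).round(1))
    c=(Q[...,0]>80)&(Q[...,0]<200)&(abs(Q[...,1])<20)&(Q[...,2]>57)&(Q[...,2]<66)
    print(' cover',np.percentile(Q[c][:,0],[1,2,98,99]).round(1))
"
```

```text
top plinth top along [ 72.9  73.1  87.1 101.8] z 31.7
 cover [ 99.7 100.5 182.  182.6]
side plinth top along [ 71.5  71.8  86.8 108. ] z 32.4
 cover [ 98.6  99.1 181.5 182.1]
```

```bash
python3 -c "
from bench import arm
print(arm.job_done())"
```

```text
the job is handed in; nothing more can be done
None
```

The plinth was pushed fully home under the raised cover, the cover has sprung shut behind the hedge, the cans and tree were left alone, and the job is handed in.

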